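# Gather a coat's trim samples into the sample tray

### The job

Put together the trim set for the coat in the wooden sample tray: the large button in the large round dish, the long toggle in the long dish, the buckle in the square dish and the cord lock standing upright in the small round dish, each resting flat on the floor of its dish and the right way up as it is now. Leave the small button and the short toggle, which belong to another garment, where they lie.

Things in the scene. Friction and masses are not known exactly. Their poses are not given: they have to be found in the camera images.
- large_button: The large round coat button, dark brown horn, lying flat with its four holes up: 46 mm across, 11 mm thick (its lower edge is chamfered up to 4 mm; the side is upright above that), about 16 g. Origin: centre of the underside; z up.
- long_toggle: The long coat toggle, dark brown horn, a lying bar: 64 mm long, 18 mm wide and 18 mm high in its middle 40 mm, thinner (13 mm) at both ends, about 18 g. Origin: centre of the underside; x along its length, z up.
- buckle: The slide buckle, dark brown horn, a flat square frame with a cross bar and two openings: 44 x 44 mm, 10 mm thick, about 18 g. Origin: centre of the underside; x and y along its sides (cross bar along x), z up.
- cord_lock: The cord lock, dark brown, a small barrel standing upright: 24 mm across and 26 mm high, with a 14 mm thick push-knob on top (34 mm high in all; the knob does not move), about 14 g. Origin: centre of the underside; z up.
- small_button: The small round button, a look-alike that stays where it is: same brown horn with four holes, 30 mm across, 10 mm thick. Origin: centre of the underside.
- short_toggle: The short toggle, a look-alike that stays where it is: same shape and brown horn, 40 mm long, 15 mm wide and high. Origin: centre of the underside; x along its length.
- large_round_dish: The large round dish: 66 mm across inside, 74 mm outside. Off-white; its floor is 2 mm and its rim 5 mm above its underside, rim 4 mm thick. Origin: centre of the underside, 6 mm above the desk; z up. The four dishes are fixed on one flat wooden tray (226 mm square, floor 6 mm and edge strips 10 mm above the desk, fixed to the desk) in a 2 by 2 pattern 100 mm apart, all turned alike; which dish has which place changes.
- long_dish: The long oblong dish: 84 x 38 mm inside, x along its length. Off-white; its floor is 2 mm and its rim 5 mm above its underside, rim 4 mm thick. Origin: centre of the underside, 6 mm above the desk; z up.
- square_dish: The square dish: 62 x 62 mm inside, x and y along its sides. Off-white; its floor is 2 mm and its rim 5 mm above its underside, rim 4 mm thick. Origin: centre of the underside, 6 mm above the desk; z up.
- small_round_dish: The small round dish: 44 mm across inside, 52 mm outside. Off-white; its floor is 2 mm and its rim 5 mm above its underside, rim 4 mm thick. Origin: centre of the underside, 6 mm above the desk; z up.
Things that resemble listed ones, but are neither listed nor needed, are in the scene too. What is shaped like the cord_lock but white is not meant. Leave any yellow look-alike of the large_button alone.

How it is judged:
At the end, for the whole second after the job is handed in: Large button and cord lock within 12.5 mm of their dish centres, buckle within 16 mm, long toggle within 12.5 mm along and across; each on its dish floor (underside below 4.5 mm), upright within 0.12 rad, at rest; small button and short toggle within 20 mm of their start (horizontal distance between large_button and large_round_dish below 0.0125 m and z of large_button in the frame of large_round_dish between -0.001 and 0.0045 m and angle between each of large_button, long_toggle, buckle, cord_lock's own z axis and vertical below 0.12 rad and linear speed of each of large_button, long_toggle, buckle, cord_lock below 0.02 m/s and angular speed of each of large_button, long_toggle, buckle, cord_lock below 0.3 rad/s and x of long_toggle in the frame of long_dish between -0.0125 and 0.0125 m and y of long_toggle in the frame of long_dish between -0.0125 and 0.0125 m and z of long_toggle in the frame of long_dish between -0.001 and 0.0045 m and horizontal distance between buckle and square_dish below 0.016 m and z of buckle in the frame of square_dish between -0.001 and 0.0045 m and horizontal distance between cord_lock and small_round_dish below 0.0125 m and z of cord_lock in the frame of small_round_dish between -0.001 and 0.0045 m and distance of each of small_button, short_toggle from where it was at the start of the episode below 0.02 m); the robot touches nothing.
It fails at once if the small button or the short toggle is moved more than 20 mm (distance of any of small_button, short_toggle from where it was at the start of the episode above 0.02 m).
It also fails if it takes over 112 s, if anything falls off the work surface, if the arm or the gripper's body presses on something with over 40 N, if the wrist force passes 120 N, or if a joint passes its speed limit or range.

### The arm

A 7-joint arm with a two-finger parallel gripper is mounted at the origin on the work surface. World frame = base frame: x ahead of the robot, y to its left, z up, the work surface at z = 0. Lengths are in m, angles in rad, forces in N, time in s.
With the tool pointing down it reaches from about 0.35 to 0.9 m from the base axis. Payload 8.1 kg.
Tool frame: the origin (TCP) lies midway between the tips of the shut fingers; the grasp point (between the pads) lies behind it (arm.tcp_to_grasp is the z of the grasp point in the tool frame, in m); z points along the fingers, y is the line along which they close (so a half turn about z gives the same grasp; the last joint's range is limited). The gripper opens to 92 mm and grips with 3 to 60 N. Pads are 19 mm wide; open, the fingers measure 130 mm over their backs; the gripper's body (75 mm by 190 mm) begins 47 mm behind the grasp point.
Start: joints at [1.243, 0.434, 0.025, 1.573, -0.012, 1.134, -0.075], TCP at [0.139, -0.609, 0.227] pointing down, gripper open.
Joint ranges: [-2.62, 2.62], [-0.44, 2.09], [-1.27, 1.32], [0.08, 2.57], [-1.32, 4.46], [0.12, 2], [-2.74, 2.74]. Speed limits (rad/s): [2.22, 2.22, 3.01, 3.01, 3.14, 3.14, 3.14].

### API

Orientations are given as a rotation vector (axis times angle).
In Python, from cell import readout, vision, arm gives the robot as it stands.
- The arm moves only by the tool carry_out, never from a script. Its argument "increments" is one flat list of numbers, 6 for each row, row after row: the shift along the world's x, y, z in mm, then the turn, a rotation vector about the world's x, y, z in rad. In form: [tx, ty, tz, wx, wy, wz, tx, ty, tz, wx, wy, wz, ...]. A call has 1 to 20 rows; each row shifts and turns the commanded pose from where the row before left it; what a row does not reach is not made up. A row lasts 1/8 s, in which the tool goes at most 62.5 mm and 10.7 degrees, less where a joint would pass 70% of its speed; a pose out of reach is approached as far as the arm can. A call with a gripper value outside its range is refused whole. "grip" is the closure, from 0 (fully open) to 1 (shut), set as the call begins (left out, the last holds). The fingers move at their own pace and stop on an object; "newtons" is the grip in N (left out, the last holds). Time passes only in rows, so rows that do not move let the fingers close. It gives the time, the measured TCP pose, the force, the opening and the grip force at its end, in the units of the state.
- readout.observe(): the state, without advancing time (a new reading comes with each control period).
- vision.get_image(name): name is "scene" or "top" or "wrist"; returns the picture (480x640x3 uint8, red, green, blue); there is no depth.
- vision.calibration(name): a dict with "fov_y" (degrees; the focal length in pixels is half the picture's height over the tangent of half this angle, whatever the lens; pixels are square), "cx", "cy" (the principal point, pixels), "pose" (4x4, takes a point from camera to world coordinates). Camera axes: x right, y up, looking along -z (the intrinsics and any distortion apply to the point x, -y, -z); pixel columns grow to the right and rows downward; lengths in m; the calibration is good to about 2 mm. The wrist camera is an equidistant fisheye: a pixel r from the principal point sees the ray r / f radians off the axis. A picture is of the moment at which its call begins: read the wrist's pose just before it. calibration takes no time and is no camera call; for the wrist camera it gives the pose at the moment of the call.
- arm.sign_off(): hands the job in; it is judged then, once.
The state is a dict: "clock": time; "joints": joint angles; "dq": joint speeds; "joint_efforts": joint torques, N m; "position": TCP position; "ee_rot": TCP orientation; "force": force on the tool from outside, world axes, zero at the start; "ft_torque": the same for the moment, N m; "width": opening from 0.0 (shut) to 1.0 (fully open); "gripper_force": force on a finger pad.
Only numpy, scipy, OpenCV 4.12 (cv2) and the standard library are available. Lean on these libraries where they do the work, as an engineer would, in place of code of your own. Each camera call takes 0.05 s, during which the arm holds its last target. There are 200 camera calls.

## Working session

There is one attempt and no reset: what is moved stays moved. The work goes in short steps, Python scripts to look and compute and a tool call to move; the robot and the scene stay as the last step left them, time stands still between calls to the robot, and variables do not carry over. Pictures are saved under pics/ and viewed, at most 14 in all, crops included, and the job is handed in when it is done.

Besides the shell and the picture viewer there is one more tool, called after "Emit:" as name(argument=value, ...) on one line, values as JSON. carry_out: Moves the arm, as the interface text tells. Its arguments: {"type":"object","properties":{"increments":{"type":"array","items":{"type":"number"}},"grip":{"type":"number"},"newtons":{"type":"number"}},"required":["increments"]}

```bash
mkdir -p pics; ls
python3 - <<'E'
from cell import readout, vision, arm
import cv2
s=readout.observe();print(s, arm.tcp_to_grasp)
for n in("scene","top"):
    cv2.imwrite(f"pics/{n}0.png",vision.get_image(n)[:,:,::-1])
    print(vision.calibration(n))
E
```

```text
pics
{'clock': 0.0, 'joints': array([ 1.2434057 ,  0.43521997,  0.02494799,  1.57407809, -0.01156035,
        1.13399198, -0.07513604]), 'dq': array([-0.00121652, -0.00153503, -0.00054034, -0.00044056,  0.00020351,
       -0.00395948,  0.0028363 ]), 'joint_efforts': array([-2.04864955e-03, -6.67869115e+01,  9.83426683e-01, -3.14467621e+01,
       -6.08344423e-02,  4.28422261e-02,  9.61159481e-05]), 'position': array([ 0.13914873, -0.60880046,  0.22595391]), 'ee_rot': array([-3.12027537e+00, -3.52084022e-01,  5.31692013e-04]), 'force': array([-0.30685543,  0.14954757, -0.41694209]), 'ft_torque': array([-0.01823612,  0.01937197,  0.01590173]), 'gripper_force': 0.0, 'width': 0.9995874620468665} -0.0188
{'fov_y': 52.83510923159265, 'cx': 317.42900957784724, 'cy': 236.20502211687352, 'pose': array([[ 0.47671106, -0.45966558,  0.74930242,  1.19780383],
       [ 0.87879788,  0.22838439, -0.41899268, -0.40258826],
       [ 0.02146753,  0.85822382,  0.5128265 ,  0.52130664],
       [ 0.        ,  0.        ,  0.        ,  1.        ]])}
{'fov_y': 57.92602922740317, 'cx': 320.06846559472956, 'cy': 235.6078787043918, 'pose': array([[ 0.02524865,  0.98453113, -0.17338095,  0.36152239],
       [-0.99955573,  0.02211506, -0.01998181, -0.00995838],
       [-0.01583838,  0.17380843,  0.98465211,  0.85564806],
       [ 0.        ,  0.        ,  0.        ,  1.        ]])}
```

View pics/top0.png

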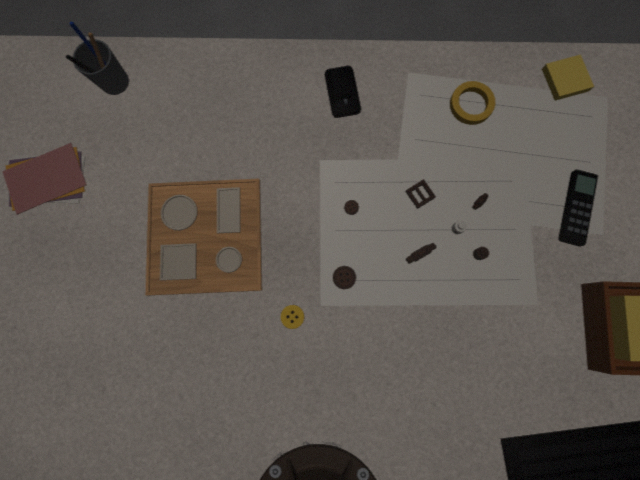

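View pics/scene0.png

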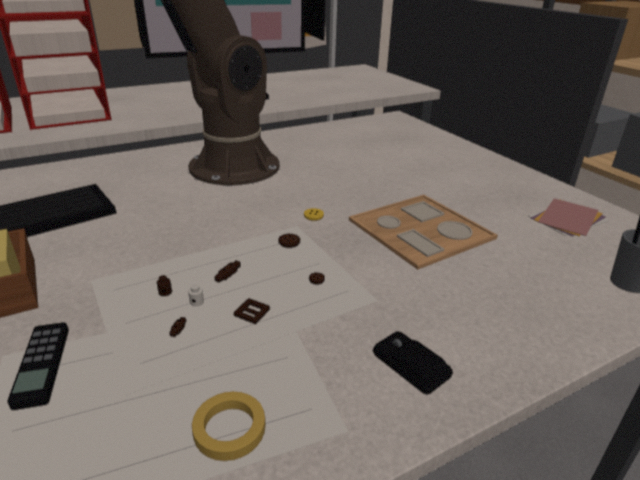

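The top view shows the following, by pixel:
- Large button (344,277) with small button (351,207). The large one is clearly wider, and the yellow one at (292,317) is excluded.
- Long toggle (421,253) with short toggle (480,201).
- Buckle (420,193).
- Brown cord lock (481,253), with the white one at (458,227) excluded by colour.
- Dishes: large round (180,212), long (228,210), square (178,261), small round (228,259).

Next I measure these and save an enlarged crop to confirm.

```bash
cat > h.py <<'E'
import numpy as np, cv2
from scipy.spatial.transform import Rotation as Ro
def ray(cal,u,v,fish=False):
    f=240/np.tan(np.radians(cal["fov_y"]/2)); x=(u-cal["cx"])/f; y=(v-cal["cy"])/f
    if fish:
        r=np.hypot(x,y)+1e-12; d=np.array([x/r*np.sin(r),-y/r*np.sin(r),-np.cos(r)])
    else: d=np.array([x,-y,-1.])
    P=np.array(cal["pose"]); return P[:3,3],P[:3,:3]@d
def cast(cal,u,v,z,fish=False):
    o,d=ray(cal,u,v,fish); return (o+d*(z-o[2])/d[2])
def pts(cal,c,z,fish=False):
    return np.array([cast(cal,u,v,z,fish)[:2] for u,v in np.reshape(c,(-1,2))])
def rect(P):
    (x,y),(w,h),a=cv2.minAreaRect((P*1e3).astype(np.float32))
    if w<h: w,h,a=h,w,a+90
    return [round(float(q),1) for q in (x,y,w,h,(a+90)%180-90)]  # mm, angle of long side deg
def yaw_close(rv):  # world angle of tool y
    y=Ro.from_rotvec(rv).as_matrix()[:,1]; return np.degrees(np.arctan2(y[1],y[0]))
E
python3 - <<'E'
from h import *
from cell import vision
im=vision.get_image("top"); cal=vision.calibration("top")
g=im.max(2)
m=(g<75).astype(np.uint8)
for c in cv2.findContours(m,cv2.RETR_EXTERNAL,cv2.CHAIN_APPROX_NONE)[0]:
    x,y,w,h=cv2.boundingRect(c)
    if 330<x<495 and 170<y<300 and cv2.contourArea(c)>40:
        print("item",x+w/2,y+h/2,cv2.contourArea(c),rect(pts(cal,c,.01)))
hsv=cv2.cvtColor(im,cv2.COLOR_RGB2HSV); print(hsv[212,180],hsv[212,205],hsv[170,200])
m=((hsv[...,1]<70)).astype(np.uint8); m[:, :152]=0;m[:,258:]=0;m[:186]=0;m[290:]=0
for c in cv2.findContours(m,cv2.RETR_EXTERNAL,cv2.CHAIN_APPROX_NONE)[0]:
    if cv2.contourArea(c)>100:
        print("dish",c.reshape(-1,2).mean(0),cv2.contourArea(c),rect(pts(cal,c,.011)))
o=cv2.resize(im[160:310,320:520],None,fx=4,fy=4,interpolation=cv2.INTER_CUBIC)
cv2.imwrite("pics/crop0.png",np.clip(o[:,:,::-1]*1.6,0,255).astype(np.uint8))
E
```

```text
item 344.5 277.5 395.0 [429.8, -41.4, 42.9, 42.8, -88.6]
item 481.0 253.5 145.0 [483.0, -307.3, 29.6, 23.7, -88.7]
item 421.0 253.5 237.5 [481.1, -190.6, 64.9, 18.0, -59.1]
item 351.5 207.5 147.0 [570.2, -53.6, 29.3, 27.2, -17.3]
item 480.0 201.5 114.5 [588.3, -309.8, 41.3, 15.3, -44.5]
item 421.0 194.5 451.0 [600.7, -191.2, 45.5, 44.4, -56.4]
[ 15  36 100] [ 16 133  88] [ 10  30 102]
dish [228.32876712 259.16438356] 476.5 [459.6, 186.1, 49.6, 47.5, -88.6]
dish [177.66911765 261.48529412] 1168.0 [452.5, 286.4, 69.5, 69.1, 4.3]
dish [178.66666667 212.16161616] 946.5 [552.2, 292.6, 71.3, 70.0, -88.7]
dish [228.         209.94615385] 958.0 [558.9, 193.4, 91.5, 44.6, 3.3]
```

View pics/crop0.png

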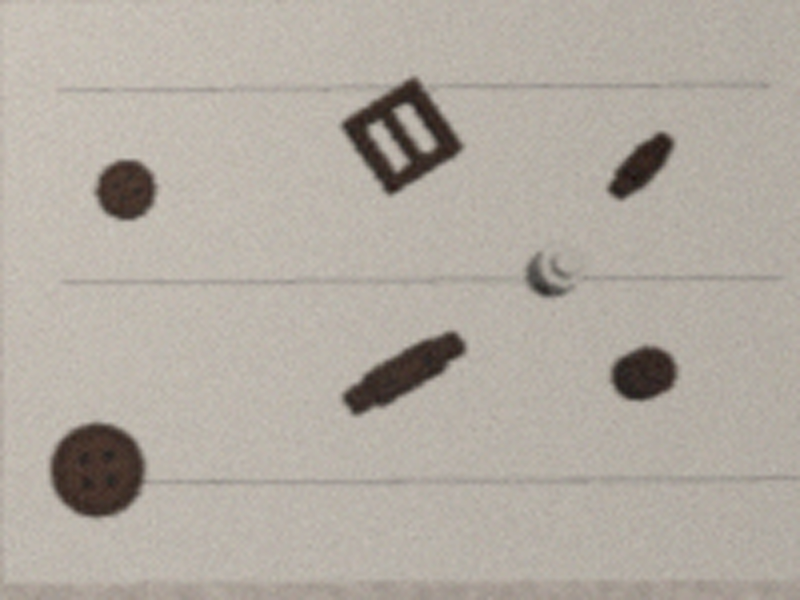

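All six brown pieces are confirmed in the crop: the large button has four holes and is about 45 mm, the long toggle is about 65 mm, and the brown cord lock is at lower right with the white decoy above it. I start with the cord lock: go above it and take a close look.

Emit:
carry_out(increments=[21.4, 18.9, -5, 0, 0, 0.028, 21.4, 18.9, -5, 0, 0, 0.028, 21.4, 18.9, -5, 0, 0, 0.028, 21.4, 18.9, -5, 0, 0, 0.028, 21.4, 18.9, -5, 0, 0, 0.028, 21.4, 18.9, -5, 0, 0, 0.028, 21.4, 18.9, -5, 0, 0, 0.028, 21.4, 18.9, -5, 0, 0, 0.028, 21.4, 18.9, -5, 0, 0, 0.028, 21.4, 18.9, -5, 0, 0, 0.028, 21.4, 18.9, -5, 0, 0, 0.028, 21.4, 18.9, -5, 0, 0, 0.028, 21.4, 18.9, -5, 0, 0, 0.028, 21.4, 18.9, -5, 0, 0, 0.028, 21.4, 18.9, -5, 0, 0, 0.028, 21.4, 18.9, -5, 0, 0, 0.028, 0, 0, 0, 0, 0, 0, 0, 0, 0, 0, 0, 0], grip=0.4)

```text
clock: 2.4
position: [0.4815, -0.3067, 0.1466]
ee_rot: [2.965, 1.037, -0.001]
force: [0.6, -1.7, 0.2]
width: 0.605
gripper_force: 0.0
```

```bash
cat > look.py <<'E'
import sys
from h import *
from cell import vision, readout
name=sys.argv[1]; z=float(sys.argv[2])
s=readout.observe(); cal=vision.calibration("wrist"); im=vision.get_image("wrist")
cv2.imwrite(f"pics/{name}.png",np.clip(im[:,:,::-1]*1.5,0,255).astype(np.uint8))
print("t",s["clock"],"pos",(s["position"]*1e3).round(1),"rv",s["ee_rot"].round(3),"yaw",yaw_close(s["ee_rot"]).round(1),"w",s["width"])
m=cv2.morphologyEx((im.max(2)<75).astype(np.uint8),cv2.MORPH_OPEN,np.ones((3,3)))
for c in cv2.findContours(m,cv2.RETR_EXTERNAL,cv2.CHAIN_APPROX_NONE)[0]:
    x,y,w,h=cv2.boundingRect(c)
    if cv2.contourArea(c)>150 and np.hypot(x+w/2-cal["cx"],y+h/2-cal["cy"])<260:
        print("px",x+w/2,y+h/2,"area",cv2.contourArea(c),rect(pts(cal,c,z,True)))
E
python3 look.py w1 0.015
```

```text
t 2.4 pos [ 481.5 -306.7  146.6] rv [ 2.965e+00  1.037e+00 -1.000e-03] yaw -51.4 w 0.6053244478444068
px 320.5 316.5 area 4020.0 [418.4, -357.9, 220.6, 63.5, -51.3]
px 320.0 345.5 area 66257.0 [313.1, -489.2, 1302.4, 545.1, -53.5]
px 319.0 225.0 area 678.5 [484.0, -304.0, 25.8, 21.8, 38.5]
px 201.5 140.0 area 1039.0 [481.0, -186.1, 52.7, 16.3, -58.2]
px 300.5 25.0 area 694.0 [600.3, -193.2, 40.7, 40.5, -56.7]
```

View pics/w1.png

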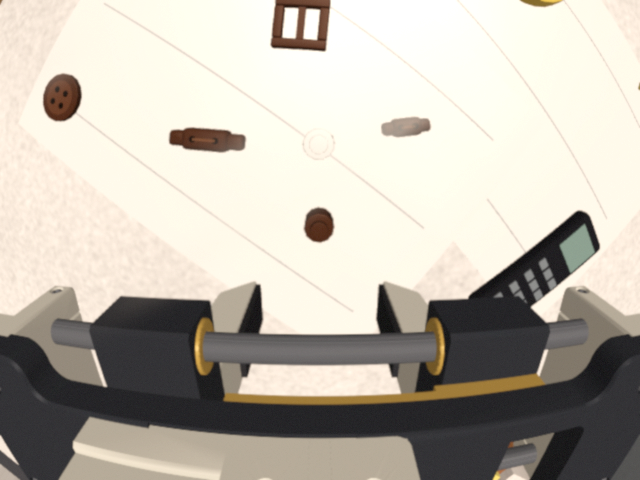

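The wrist view shows the cord lock at (319,225), centred between the fingers, with the white decoy at (319,143) clear of them. The cord lock is about (483,-305) mm, so I descend.

Emit:
carry_out(increments=[1, 2, -25, 0, 0, 0, 0, 0, -25, 0, 0, 0, 0, 0, -25, 0, 0, 0, 0, 0, -25, 0, 0, 0, 0, 0, -20, 0, 0, 0, 0, 0, -12, 0, 0, 0, 0, 0, -5, 0, 0, 0, 0, 0, 0, 0, 0, 0])

```text
clock: 3.45
position: [0.4827, -0.3051, 0.01]
ee_rot: [2.965, 1.036, 0.0]
force: [0.7, -0.1, 0.1]
width: 0.6
gripper_force: 0.0
```

Emit:
carry_out(increments=[0, 0, 0, 0, 0, 0, 0, 0, 0, 0, 0, 0, 0, 0, 0, 0, 0, 0, 0, 0, 0, 0, 0, 0, 0, 0, 0, 0, 0, 0, 0, 0, 0, 0, 0, 0], grip=1, newtons=15)

```text
clock: 4.2
position: [0.4828, -0.305, 0.0099]
ee_rot: [2.965, 1.037, 0.0]
force: [-0.6, -0.3, 3.7]
width: 0.257
gripper_force: 15.0
```

Emit:
carry_out(increments=[0, 0, 15, 0, 0, 0, 0, 0, 25, 0, 0, 0, 0, 0, 30, 0, 0, 0, -1.4, 28.9, 0, 0, 0, 0, -1.4, 28.9, 0, 0, 0, 0, -1.4, 28.9, 0, 0, 0, 0, -1.4, 28.9, 0, 0, 0, 0, -1.4, 28.9, 0, 0, 0, 0, -1.4, 28.9, 0, 0, 0, 0, -1.4, 28.9, 0, 0, 0, 0, -1.4, 28.9, 0, 0, 0, 0, -1.4, 28.9, 0, 0, 0, 0, -1.4, 28.9, 0, 0, 0, 0, -1.4, 28.9, 0, 0, 0, 0, -1.4, 28.9, 0, 0, 0, 0, -1.4, 28.9, 0, 0, 0, 0, -1.4, 28.9, 0, 0, 0, 0, -1.4, 28.9, 0, 0, 0, 0, -1.4, 28.9, 0, 0, 0, 0, -1.4, 28.9, 0, 0, 0, 0])

```text
clock: 6.7
position: [0.459, 0.1874, 0.0806]
ee_rot: [2.965, 1.037, 0.001]
force: [0.4, -0.3, -0.3]
width: 0.255
gripper_force: 15.0
```

Emit:
carry_out(increments=[0, 0, 50, 0, 0, 0, 0, 0, 0, 0, 0, 0, 0, 0, 0, 0, 0, 0])

```text
clock: 7.08
position: [0.4589, 0.1861, 0.1302]
ee_rot: [2.965, 1.036, 0.001]
force: [-0.4, -0.5, -0.4]
width: 0.255
gripper_force: 15.0
```

```bash
python3 look.py w2 0.011
python3 - <<'E'
from h import *
from cell import vision
cal=vision.calibration("wrist"); im=vision.get_image("wrist")
hsv=cv2.cvtColor(im,cv2.COLOR_RGB2HSV)
m=cv2.morphologyEx((hsv[...,1]<75).astype(np.uint8),cv2.MORPH_OPEN,np.ones((3,3)))
for c in cv2.findContours(m,cv2.RETR_CCOMP,cv2.CHAIN_APPROX_NONE)[0]:
    if 600<cv2.contourArea(c)<20000: print(c.reshape(-1,2).mean(0),cv2.contourArea(c),rect(pts(cal,c,.011,True)))
E
```

```text
t 7.075 pos [458.9 186.1 130.2] rv [2.965e+00 1.036e+00 1.000e-03] yaw -51.5 w 0.2547103557646895
px 475.0 347.5 area 9839.5 [472.6, -9.3, 235.6, 101.7, -52.2]
px 320.0 390.0 area 48757.5 [230.9, 51.4, 1145.1, 409.1, -50.3]
px 320.0 307.5 area 4297.0 [407.9, 145.1, 92.0, 65.1, -51.6]
[318.32240437 227.67759563] 3245.5 [461.7, 188.9, 50.4, 50.3, 38.5]
[212.44256757 156.47972973] 7771.0 [454.6, 288.0, 70.4, 70.3, 3.8]
[393.44947735 123.45993031] 7194.5 [560.6, 195.3, 92.0, 46.4, 3.7]
[284.24723247  48.12915129] 7106.5 [553.8, 294.6, 72.4, 72.2, -52.8]
[331.74931129 393.88980716] 4948.0 [342.9, 84.1, 347.2, 43.5, -51.5]
[263.29411765 348.96323529] 615.0 [342.9, 157.0, 68.3, 12.9, 34.9]
```

View pics/w2.png

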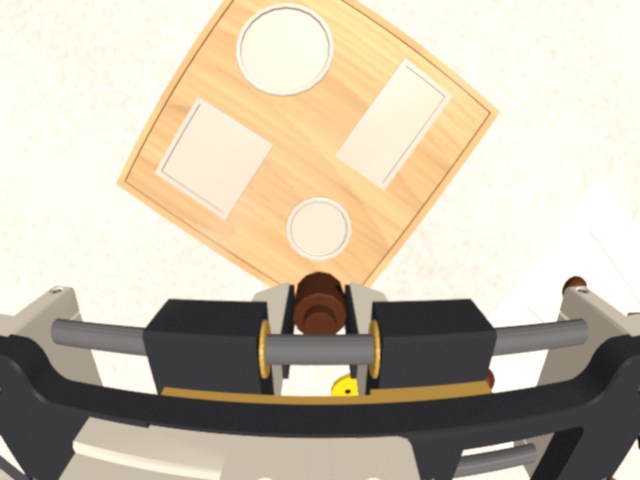

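The wrist view shows the cord lock upright in the fingers at (320,300) and the small round dish at (318,228), i.e. about (461,188) mm. I lower it there.

Emit:
carry_out(increments=[2, 2, -25, 0, 0, 0, 0, 0, -25, 0, 0, 0, 0, 0, -25, 0, 0, 0, 0, 0, -20, 0, 0, 0, 0, 0, -11, 0, 0, 0, 0, 0, -4, 0, 0, 0, 0, 0, -1.5, 0, 0, 0, 0, 0, 0, 0, 0, 0])

```text
clock: 8.18
position: [0.4612, 0.1886, 0.0187]
ee_rot: [-2.966, -1.037, -0.001]
force: [-0.2, 0.9, 0.3]
width: 0.256
gripper_force: 15.0
```

Emit:
carry_out(increments=[0, 0, 0, 0, 0, 0, 0, 0, 0, 0, 0, 0, 0, 0, 0, 0, 0, 0, 0, 0, 0, 0, 0, 0], grip=0.5)

```text
clock: 8.68
position: [0.4609, 0.1884, 0.0183]
ee_rot: [2.965, 1.037, 0.0]
force: [0.5, 0.3, 0.4]
width: 0.499
gripper_force: 0.0
```

Emit:
carry_out(increments=[0, 0, 15, 0, 0, 0, 0, 0, 25, 0, 0, 0, 0, 0, 25, 0, 0, 0, 0, 0, 27, 0, 0, 0, 0, 0, 20, 0, 0, 0, -3.3, -28.5, 0, 0, 0, 0, -3.3, -28.5, 0, 0, 0, 0, -3.3, -28.5, 0, 0, 0, 0, -3.3, -28.5, 0, 0, 0, 0, -3.3, -28.5, 0, 0, 0, 0, -3.3, -28.5, 0, 0, 0, 0, -3.3, -28.5, 0, 0, 0, 0, -6.9, -28.5, 0, 0, 0, 0, 0, 0, 0, 0, 0, 0, 0, 0, 0, 0, 0, 0])

```text
clock: 10.55
position: [0.4313, -0.039, 0.1309]
ee_rot: [2.965, 1.037, 0.002]
force: [0.3, 0.4, 0.2]
width: 0.498
gripper_force: 0.0
```

Emit:
carry_out(increments=[0, 0, 0, 0, 0, 0, 0, 0, 0, 0, 0, 0], grip=0.15)

```text
clock: 10.8
position: [0.431, -0.0388, 0.1303]
ee_rot: [-2.965, -1.039, -0.0]
force: [0.4, -0.2, -0.4]
width: 0.671
gripper_force: 0.0
```

```bash
python3 look.py w3 0.011
```

```text
t 10.8 pos [431.  -38.8 130.3] rv [-2.965 -1.039 -0.   ] yaw -51.4 w 0.6711507986437805
px 320.5 316.0 area 4182.0 [373.7, -85.5, 230.4, 59.8, -51.4]
px 320.0 379.5 area 62220.5 [209.2, -169.2, 1116.5, 422.2, -50.3]
px 320.5 233.0 area 2235.0 [431.5, -40.0, 43.4, 41.3, -24.4]
px 568.5 190.0 area 1673.5 [600.4, -186.1, 46.5, 41.6, -56.8]
```

Emit:
carry_out(increments=[0.5, -1, -25, 0, 0, 0, 0, 0, -25, 0, 0, 0, 0, 0, -25, 0, 0, 0, 0, 0, -25, 0, 0, 0, 0, 0, -15, 0, 0, 0, 0, 0, -7, 0, 0, 0, 0, 0, -3.3, 0, 0, 0, 0, 0, 0, 0, 0, 0])

```text
clock: 11.85
position: [0.4316, -0.0405, 0.0052]
ee_rot: [2.965, 1.037, 0.001]
force: [0.3, 0.2, -0.0]
width: 0.85
gripper_force: 0.0
```

Emit:
carry_out(increments=[0, 0, 0, 0, 0, 0, 0, 0, 0, 0, 0, 0, 0, 0, 0, 0, 0, 0, 0, 0, 0, 0, 0, 0, 0, 0, 0, 0, 0, 0], grip=1, newtons=15)

```text
clock: 12.48
position: [0.4315, -0.0406, 0.005]
ee_rot: [2.965, 1.037, 0.0]
force: [0.2, -1.0, 1.6]
width: 0.484
gripper_force: 15.0
```

Emit:
carry_out(increments=[0, 0, 10, 0, 0, 0, 0, 0, 25, 0, 0, 0, 0, 0, 30, 0, 0, 0, 0, 0, 35, 0, 0, 0, 8.7, 23.9, 0, 0, 0, 0, 8.7, 23.9, 0, 0, 0, 0, 8.7, 23.9, 0, 0, 0, 0, 8.7, 23.9, 0, 0, 0, 0, 8.7, 23.9, 0, 0, 0, 0, 8.7, 23.9, 0, 0, 0, 0, 8.7, 23.9, 0, 0, 0, 0, 8.7, 23.9, 0, 0, 0, 0, 8.7, 23.9, 0, 0, 0, 0, 8.7, 23.9, 0, 0, 0, 0, 8.7, 23.9, 0, 0, 0, 0, 8.7, 23.9, 0, 0, 0, 0, 8.7, 23.9, 0, 0, 0, 0, 8.7, 23.9, 0, 0, 0, 0, 0, 0, 0, 0, 0, 0, 0, 0, 0, 0, 0, 0])

```text
clock: 14.98
position: [0.5529, 0.2932, 0.1051]
ee_rot: [2.965, 1.036, -0.001]
force: [-0.2, -1.7, -0.8]
width: 0.487
gripper_force: 15.0
```

```bash
python3 look.py w4 0.011
```

```text
t 14.975 pos [552.9 293.2 105.1] rv [ 2.965e+00  1.036e+00 -1.000e-03] yaw -51.5 w 0.4866945324134273
px 348.0 388.0 area 272.5 [466.1, 192.4, 22.2, 15.1, -53.1]
px 491.5 345.5 area 9020.0 [580.2, 108.9, 182.7, 92.4, -51.8]
px 320.0 389.0 area 49454.5 [385.7, 140.2, 979.7, 358.4, -51.6]
px 320.5 300.5 area 8660.5 [516.6, 263.5, 151.9, 70.1, -51.6]
```

View pics/w4.png

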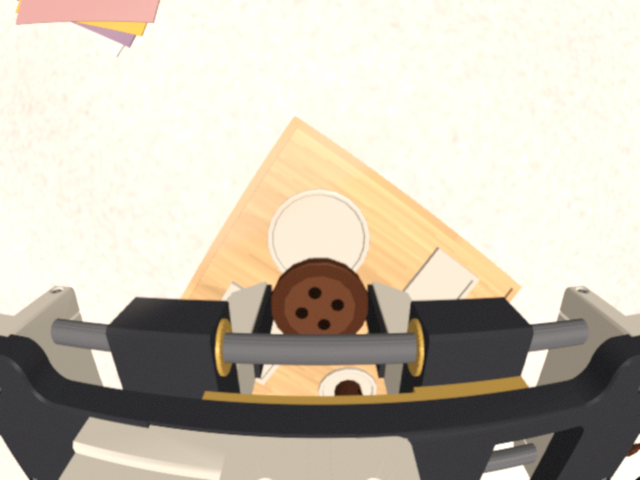

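The wrist view shows the large button level in the fingers at (320,303), the large round dish at (318,237), and the cord lock in its dish at (348,388). I lower the button.

Emit:
carry_out(increments=[0.5, 0.8, -25, 0, 0, 0, 0, 0, -25, 0, 0, 0, 0, 0, -22, 0, 0, 0, 0, 0, -12, 0, 0, 0, 0, 0, -5, 0, 0, 0, 0, 0, -2, 0, 0, 0, 0, 0, -0.8, 0, 0, 0, 0, 0, 0, 0, 0, 0])

```text
clock: 16.02
position: [0.554, 0.295, 0.0136]
ee_rot: [-2.965, -1.037, -0.001]
force: [-0.3, 0.1, 0.2]
width: 0.483
gripper_force: 15.0
```

Emit:
carry_out(increments=[0, 0, 0, 0, 0, 0, 0, 0, 0, 0, 0, 0, 0, 0, 0, 0, 0, 0], grip=0.3)

```text
clock: 16.4
position: [0.5537, 0.2948, 0.0132]
ee_rot: [2.965, 1.037, 0.0]
force: [0.1, 0.3, -0.7]
width: 0.695
gripper_force: 0.0
```

Emit:
carry_out(increments=[0, 0, 15, 0, 0, 0, 0, 0, 30, 0, 0, 0, 0, 0, 35, 0, 0, 0, 0, 0, 37, 0, 0, 0])

```text
clock: 16.9
position: [0.5536, 0.2948, 0.1322]
ee_rot: [-2.965, -1.037, -0.001]
force: [-0.4, 1.1, 0.4]
width: 0.703
gripper_force: 0.0
```

Emit:
carry_out(increments=[-4, -26.9, 0, 0, 0, 0.08, -4, -26.9, 0, 0, 0, 0.08, -4, -26.9, 0, 0, 0, 0.08, -4, -26.9, 0, 0, 0, 0.08, -4, -26.9, 0, 0, 0, 0.08, -4, -26.9, 0, 0, 0, 0.08, -4, -26.9, 0, 0, 0, 0.08, -4, -26.9, 0, 0, 0, 0.08, -4, -26.9, 0, 0, 0, 0.08, -4, -26.9, 0, 0, 0, 0.08, -4, -26.9, 0, 0, 0, 0.08, -4, -26.9, 0, 0, 0, 0.08, -4, -26.9, 0, 0, 0, 0.08, -4, -26.9, 0, 0, 0, 0.08, -4, -26.9, 0, 0, 0, 0.08, -4, -26.9, 0, 0, 0, 0.08, -4, -26.9, 0, 0, 0, 0.08, -4, -26.9, 0, 0, 0, 0.08, 0, 0, 0, 0, 0, 0, 0, 0, 0, 0, 0, 0], grip=0.4)

```text
clock: 19.4
position: [0.482, -0.1888, 0.1308]
ee_rot: [1.546, 2.734, 0.001]
force: [-0.0, 0.3, -0.0]
width: 0.598
gripper_force: 0.0
```

```bash
python3 look.py w5 0.012
```

```text
t 19.4 pos [ 482.  -188.8  130.8] rv [1.546e+00 2.734e+00 1.000e-03] yaw 31.0 w 0.5979233547322981
px 350.5 384.5 area 258.0 [582.8, -301.9, 30.6, 13.5, -43.6]
px 321.0 320.0 area 5692.0 [523.7, -255.3, 214.1, 68.2, 31.0]
px 320.0 378.0 area 63454.5 [562.3, -450.1, 1176.6, 439.2, 33.5]
px 319.5 238.5 area 1143.0 [484.8, -192.8, 52.2, 15.6, -59.5]
```

```bash
sed 's/<75/<120/' look.py > look2.py; python3 look2.py w5b 0.010
```

```text
t 19.45 pos [ 482.1 -188.4  130.7] rv [1.545e+00 2.735e+00 1.000e-03] yaw 31.1 w 0.6030059323109179
px 320.0 378.0 area 109772.0 [631.8, -423.2, 1307.4, 481.2, 30.6]
px 318.5 232.5 area 1479.5 [482.0, -189.4, 63.5, 17.2, -58.6]
px 500.0 149.0 area 864.0 [570.6, -53.0, 29.3, 28.5, 35.3]
```

Emit:
carry_out(increments=[0, -0.7, -25, 0, 0, 0, 0, 0, -25, 0, 0, 0, 0, 0, -25, 0, 0, 0, 0, 0, -25, 0, 0, 0, 0, 0, -15, 0, 0, 0, 0, 0, -7, 0, 0, 0, 0, 0, -2, 0, 0, 0, 0, 0, 0, 0, 0, 0])

```text
clock: 20.5
position: [0.4821, -0.1901, 0.0066]
ee_rot: [1.545, 2.734, 0.0]
force: [0.2, 0.1, 0.4]
width: 0.603
gripper_force: 0.0
```

Emit:
carry_out(increments=[0, 0, 0, 0, 0, 0, 0, 0, 0, 0, 0, 0, 0, 0, 0, 0, 0, 0, 0, 0, 0, 0, 0, 0, 0, 0, 0, 0, 0, 0, 0, 0, 0, 0, 0, 0], grip=1, newtons=15)

```text
clock: 21.25
position: [0.4817, -0.1901, 0.0062]
ee_rot: [1.546, 2.735, 0.0]
force: [-0.5, -0.1, 0.8]
width: 0.193
gripper_force: 15.0
```

Emit:
carry_out(increments=[0, 0, 10, 0, 0, 0, 0, 0, 25, 0, 0, 0, 0, 0, 30, 0, 0, 0, 0, 0, 35, 0, 0, 0, 5.2, 25.6, 0, 0, 0, 0.073, 5.2, 25.6, 0, 0, 0, 0.073, 5.2, 25.6, 0, 0, 0, 0.073, 5.2, 25.6, 0, 0, 0, 0.073, 5.2, 25.6, 0, 0, 0, 0.073, 5.2, 25.6, 0, 0, 0, 0.073, 5.2, 25.6, 0, 0, 0, 0.073, 5.2, 25.6, 0, 0, 0, 0.073, 5.2, 25.6, 0, 0, 0, 0.073, 5.2, 25.6, 0, 0, 0, 0.073, 5.2, 25.6, 0, 0, 0, 0.073, 5.2, 25.6, 0, 0, 0, 0.073, 5.2, 25.6, 0, 0, 0, 0.073, 5.2, 25.6, 0, 0, 0, 0.073, 5.2, 25.6, 0, 0, 0, 0.073, 0, 0, 0, 0, 0, 0])

```text
clock: 23.75
position: [0.5591, 0.1976, 0.106]
ee_rot: [0.113, -3.139, -0.003]
force: [-0.3, -0.4, -0.7]
width: 0.194
gripper_force: 15.0
```

```bash
python3 look2.py w6 0.011
```

```text
t 23.75 pos [559.1 197.6 106. ] rv [ 1.130e-01 -3.139e+00 -3.000e-03] yaw 94.1 w 0.19433307964685367
px 320.0 358.5 area 109422.5 [772.9, 169.0, 1057.7, 428.2, -85.0]
px 450.5 246.0 area 2639.5 [555.5, 296.4, 47.5, 45.1, 51.2]
px 316.5 101.0 area 1034.5 [461.0, 188.8, 25.3, 23.9, 3.9]
```

View pics/w6.png

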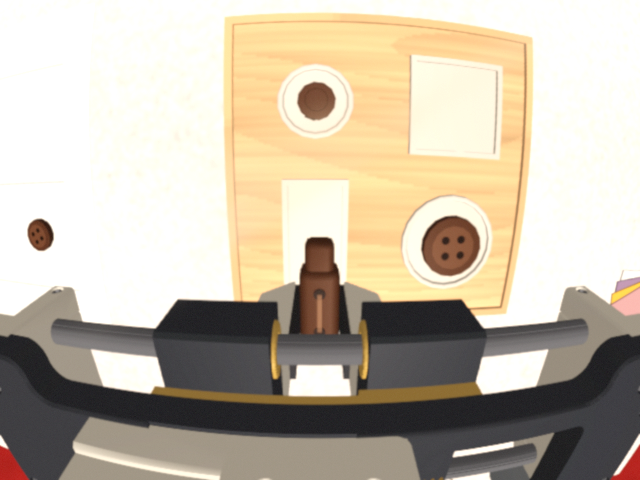

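The wrist view shows the cord lock centred in its dish at (316,101), the large button in its dish at (451,246), and the toggle aligned with the long dish at (316,235). I lower it in two steps.

Emit:
carry_out(increments=[0, 0, -25, 0, 0, 0, 0, 0, -25, 0, 0, 0, 0, 0, -20, 0, 0, 0, 0, 0, 0, 0, 0, 0])

```text
clock: 24.3
position: [0.5587, 0.193, 0.0346]
ee_rot: [0.103, -3.137, 0.002]
force: [-0.6, -0.2, 0.3]
width: 0.194
gripper_force: 15.0
```

Emit:
carry_out(increments=[1, 1.5, -13, 0, 0, 0, 0, 0, -5, 0, 0, 0, 0, 0, -2, 0, 0, 0, 0, 0, 0, 0, 0, 0, 0, 0, 0, 0, 0, 0])

```text
clock: 24.92
position: [0.5609, 0.1955, 0.0164]
ee_rot: [-0.104, 3.139, 0.0]
force: [0.1, 0.0, -0.9]
width: 0.194
gripper_force: 15.0
```

Emit:
carry_out(increments=[0, 0, 0, 0, 0, 0, 0, 0, 0, 0, 0, 0, 0, 0, 0, 0, 0, 0], grip=0.6)

```text
clock: 25.3
position: [0.5607, 0.1954, 0.0162]
ee_rot: [-0.104, 3.14, 0.0]
force: [1.0, -0.3, -0.3]
width: 0.396
gripper_force: 0.0
```

Emit:
carry_out(increments=[0, 0, 15, 0, 0, 0, 0, 0, 30, 0, 0, 0, 0, 0, 35, 0, 0, 0, 0, 0, 37, 0, 0, 0, 2.7, -25.7, 0, 0, 0, -0.07, 2.7, -25.7, 0, 0, 0, -0.07, 2.7, -25.7, 0, 0, 0, -0.07, 2.7, -25.7, 0, 0, 0, -0.07, 2.7, -25.7, 0, 0, 0, -0.07, 2.7, -25.7, 0, 0, 0, -0.07, 2.7, -25.7, 0, 0, 0, -0.07, 2.7, -25.7, 0, 0, 0, -0.07, 2.7, -25.7, 0, 0, 0, -0.07, 2.7, -25.7, 0, 0, 0, -0.07, 2.7, -25.7, 0, 0, 0, -0.07, 2.7, -25.7, 0, 0, 0, -0.07, 2.7, -25.7, 0, 0, 0, -0.07, 2.7, -25.7, 0, 0, 0, -0.07, 2.7, -25.7, 0, 0, 0, -0.07, 0, 0, 0, 0, 0, 0])

```text
clock: 27.8
position: [0.6011, -0.1936, 0.1328]
ee_rot: [1.492, 2.764, -0.002]
force: [-0.4, 0.1, -0.3]
width: 0.4
gripper_force: 0.0
```

Emit:
carry_out(increments=[0, 0, 0, 0, 0, 0, 0, 0, 0, 0, 0, 0, 0, 0, 0, 0, 0, 0, 0, 0, 0, 0, 0, 0], grip=0.2)

```text
clock: 28.3
position: [0.6012, -0.1897, 0.1332]
ee_rot: [1.483, 2.77, 0.0]
force: [-0.4, -0.7, 0.2]
width: 0.774
gripper_force: 0.0
```

```bash
python3 look2.py w7 0.010
```

```text
t 28.3 pos [ 601.2 -189.7  133.2] rv [1.483 2.77  0.   ] yaw 33.7 w 0.7742108267055654
px 320.0 381.0 area 109181.0 [763.5, -422.6, 1318.5, 480.4, 33.3]
px 320.5 232.0 area 2848.5 [602.4, -189.5, 43.4, 43.2, -56.4]
px 388.0 65.0 area 1074.0 [572.1, -52.9, 29.3, 28.2, -56.5]
```

View pics/w7.png

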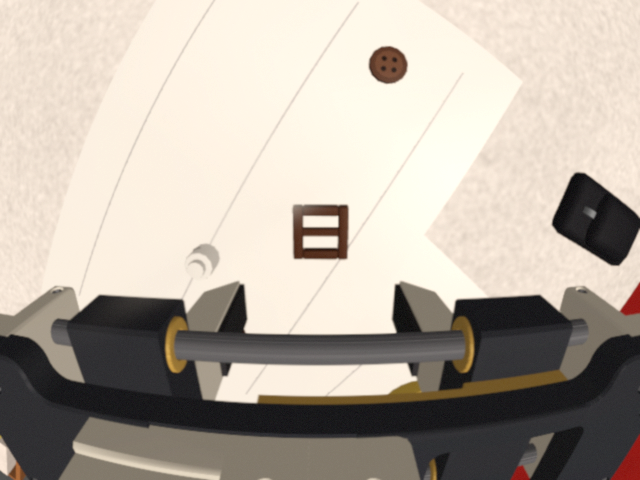

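The wrist view shows the buckle at (320,232) square to the fingers, with the white decoy at (202,262) clear of them. I descend.

Emit:
carry_out(increments=[1, 0, -25, 0, 0, 0, 0, 0, -25, 0, 0, 0, 0, 0, -25, 0, 0, 0, 0, 0, -25, 0, 0, 0, 0, 0, -17, 0, 0, 0, 0, 0, -8, 0, 0, 0, 0, 0, -3.4, 0, 0, 0, 0, 0, 0, 0, 0, 0])

```text
clock: 29.35
position: [0.6026, -0.1901, 0.0052]
ee_rot: [1.483, 2.768, 0.0]
force: [0.4, 0.2, 0.0]
width: 0.802
gripper_force: 0.0
```

Emit:
carry_out(increments=[0, 0, 0, 0, 0, 0, 0, 0, 0, 0, 0, 0, 0, 0, 0, 0, 0, 0, 0, 0, 0, 0, 0, 0, 0, 0, 0, 0, 0, 0], grip=1, newtons=15)

```text
clock: 29.98
position: [0.6023, -0.1901, 0.0049]
ee_rot: [1.484, 2.769, 0.0]
force: [-0.2, -0.1, 2.0]
width: 0.475
gripper_force: 15.0
```

Emit:
carry_out(increments=[0, 0, 10, 0, 0, 0, 0, 0, 25, 0, 0, 0, 0, 0, 30, 0, 0, 0, 0, 0, 35, 0, 0, 0])

```text
clock: 30.48
position: [0.6019, -0.19, 0.1059]
ee_rot: [-1.483, -2.769, -0.0]
force: [1.1, -0.4, -0.0]
width: 0.477
gripper_force: 15.0
```

Emit:
carry_out(increments=[-8.25, 26.5, 0, 0, 0, -0.029, -8.25, 26.5, 0, 0, 0, -0.029, -8.25, 26.5, 0, 0, 0, -0.029, -8.25, 26.5, 0, 0, 0, -0.029, -8.25, 26.5, 0, 0, 0, -0.029, -8.25, 26.5, 0, 0, 0, -0.029, -8.25, 26.5, 0, 0, 0, -0.029, -8.25, 26.5, 0, 0, 0, -0.029, -8.25, 26.5, 0, 0, 0, -0.029, -8.25, 26.5, 0, 0, 0, -0.029, -8.25, 26.5, 0, 0, 0, -0.029, -8.25, 26.5, 0, 0, 0, -0.029, -8.25, 26.5, 0, 0, 0, -0.029, -8.25, 26.5, 0, 0, 0, -0.029, -8.25, 26.5, 0, 0, 0, -0.029, -8.25, 26.5, 0, 0, 0, -0.029, -8.25, 26.5, 0, 0, 0, -0.029, -8.25, 26.5, 0, 0, 0, -0.029, 0, 0, 0, 0, 0, 0, 0, 0, 0, 0, 0, 0])

```text
clock: 32.98
position: [0.4539, 0.2863, 0.105]
ee_rot: [2.147, 2.292, -0.0]
force: [0.0, 0.8, -0.1]
width: 0.477
gripper_force: 15.0
```

```bash
python3 look2.py w8 0.010
```

```text
t 32.975 pos [453.9 286.3 105. ] rv [ 2.147  2.292 -0.   ] yaw 3.7 w 0.4770308737004701
px 320.0 370.0 area 108161.0 [474.0, 49.1, 1185.0, 449.5, 3.4]
px 456.0 241.0 area 2666.0 [556.3, 293.6, 47.0, 46.6, -81.3]
```

View pics/w8.png

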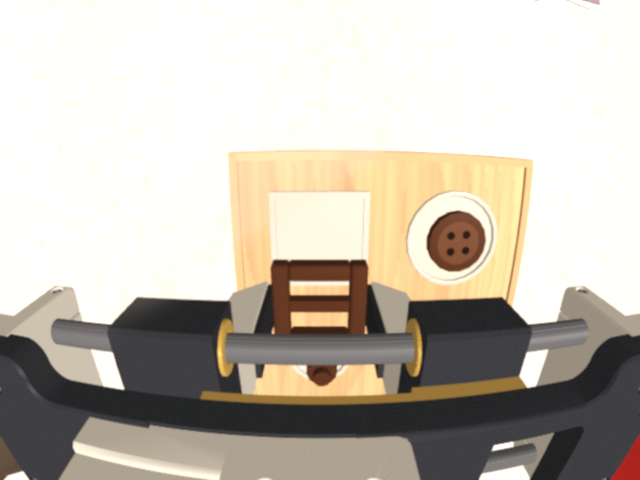

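The wrist view shows the buckle level and square with its dish (dish centre column about 319). I lower it.

Emit:
carry_out(increments=[0, 1, -25, 0, 0, 0, 0, 0, -25, 0, 0, 0, 0, 0, -22, 0, 0, 0, 0, 0, -12, 0, 0, 0, 0, 0, -5, 0, 0, 0, 0, 0, -2, 0, 0, 0, 0, 0, -0.8, 0, 0, 0, 0, 0, 0, 0, 0, 0])

```text
clock: 34.02
position: [0.454, 0.2881, 0.0134]
ee_rot: [2.148, 2.292, 0.001]
force: [0.3, 0.2, -0.8]
width: 0.477
gripper_force: 15.0
```

Emit:
carry_out(increments=[0, 0, 0, 0, 0, 0, 0, 0, 0, 0, 0, 0, 0, 0, 0, 0, 0, 0], grip=0.35)

```text
clock: 34.4
position: [0.4537, 0.2879, 0.013]
ee_rot: [2.148, 2.292, 0.0]
force: [0.4, 0.2, -0.2]
width: 0.645
gripper_force: 0.0
```

Emit:
carry_out(increments=[0, 0, 15, 0, 0, 0, 0, 0, 30, 0, 0, 0, 0, 0, 35, 0, 0, 0, 0, 0, 40, 0, 0, 0, 0, -30, 30, 0, 0, 0, 0, -30, 30, 0, 0, 0, 0, -30, 0, 0, 0, 0, 0, -30, 0, 0, 0, 0, 0, -30, 0, 0, 0, 0, 0, -30, 0, 0, 0, 0, 0, -30, 0, 0, 0, 0, 0, -30, 0, 0, 0, 0, 0, -30, 0, 0, 0, 0, 0, 0, 0, 0, 0, 0, 0, 0, 0, 0, 0, 0])

```text
clock: 36.28
position: [0.4538, 0.0186, 0.1936]
ee_rot: [2.148, 2.292, 0.001]
force: [0.7, 0.9, -0.6]
width: 0.65
gripper_force: 0.0
```

Run:
```python
from h import *
from cell import vision
im=vision.get_image("top"); cal=vision.calibration("top")
m=((im.max(2)<75)).astype(np.uint8)
for c in cv2.findContours(m,cv2.RETR_EXTERNAL,cv2.CHAIN_APPROX_NONE)[0]:
    x,y,w,h=cv2.boundingRect(c)
    if 150<x<500 and 170<y<300 and cv2.contourArea(c)>40: print(x+w/2,y+h/2,cv2.contourArea(c),rect(pts(cal,c,.018)))
a=cv2.resize(im[170:305,140:270],None,fx=3,fy=3,interpolation=cv2.INTER_CUBIC)
s=cv2.resize(vision.get_image("scene")[185:275,340:505],(742,405),interpolation=cv2.INTER_CUBIC)[:, :400+10]
s=cv2.resize(vision.get_image("scene")[185:275,340:505],None,fx=2.4,fy=2.4,interpolation=cv2.INTER_CUBIC)
o=np.zeros((405,800,3),np.uint8);o[:405,:390]=a;o[:s.shape[0],400:400+s.shape[1]]=s
cv2.imwrite("pics/end.png",np.clip(o[:,:,::-1]*1.7,0,255).astype(np.uint8))
```

```text
178.0 261.5 435.5 [452.0, 284.1, 42.7, 41.3, 4.5]
178.0 212.0 349.0 [551.6, 292.3, 43.3, 42.1, 4.5]
480.5 201.5 83.5 [586.1, -307.0, 37.9, 12.4, -44.5]
```

View pics/end.png

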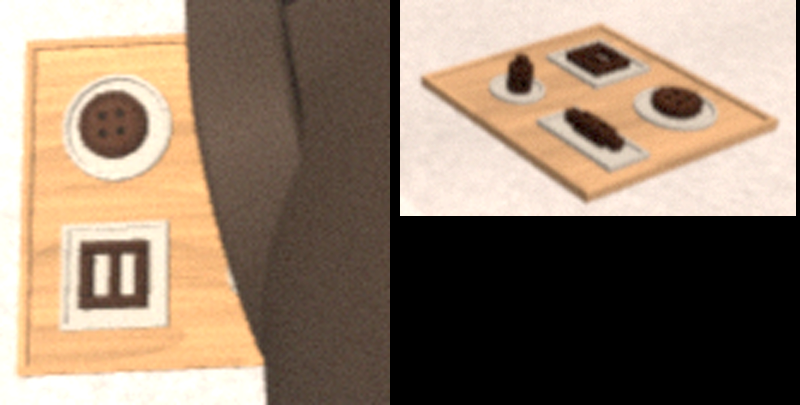

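The final views show all four pieces flat in their dishes: button (113,125), buckle (113,273), and cord lock upright and toggle centred in the scene crop. The short toggle hasn't moved, and the last wrist view put the small button at its start position. I hand in.

```bash
python3 -c "
from cell import arm
print(arm.sign_off())"
```

```text
the job is handed in; nothing more can be done
None
```

The job is handed in at about 36 s: the large button, long toggle, buckle and upright cord lock each looked flat and centred in their dishes in the last pictures, and the small button and short toggle were left alone; sign-off returned no verdict.

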